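Take the bayonet filter out of the photometer

TASK

Change-over on the photometer: first turn the black lamp dial until its white pointer line is on the green standby mark, and leave it there. Then turn the orange bayonet filter anticlockwise (seen from above) until you feel it come up against its stop, ease off the twist, lift it out without tearing at it while it is still locked, and set it down gently, standing upright, in the shallow blue tray. Leave the tray and the other glassware and rack where they are.

Things in the scene. Friction and masses are not known exactly. Their poses are not given: they have to be found in the camera images.
- photometer: White bench photometer, 340 mm wide (y), 240 mm deep (x), flat top 100 mm above the bench; fixed. Origin at the centre of its underside, x away from its front, z up. The dial stands on its top at x=-30, y=-85 mm, the filter port at x=-30, y=+85 mm; a blue sample lid, 12 mm high, covers x=40 to 110, y=0 to 150 mm of the top.
- dial (a joint): Black lamp dial on the photometer's top, a hinge about the vertical. Value in rad: 0 = white pointer line on the green standby mark (pointing to the photometer's front, its -x); grows anticlockwise seen from above. Starts at a positive value; it turns on past 0 and has no stop there.
- dial_grip (a point): Point on the dial's axis, 34 mm above its foot, at the top of its grip: a bar 40 mm long, 12 mm wide, 26 mm tall, above a disc 42 mm across, 8 mm thick. The bar lies along the x axis of this frame, its pointer end at -x.
- port_top (a point): Centre of the port's top, a fixed collar 72 mm across, 20 mm high; the filter's flange rests on it, with 2 mm of play. Axes as the photometer's. The flange hides two slots. The lugs are locked under a ring; turned anticlockwise 0.7 to 1.4 rad (differs each time) they meet solid stops; there, and up to 0.15 rad short of it, the slots let them rise. Clear when lifted 20 mm.
- filter: Bayonet filter, loose, 130 g, locked in the port. Origin at the centre of its underside, z up. Metal barrel 30 mm across, 19 mm long, with two lugs on its x axis (8 mm wide, to 22 mm from the axis, 2 to 8 mm up); orange flange 58 mm across from 19 to 25 mm up; orange grip bar from 25 to 55 mm up, 46 mm long along x, 14 mm wide.
- port_ring (a joint): How far the port's sprung retaining ring has been dragged up by pulling on a locked filter, in m: 0 at rest, about 7 N per mm. Beyond 5 mm it is damaged.
- tray: Shallow blue tray, loose, 130 x 130 x 22 mm, floor and walls about 4 mm thick, open on top. Origin at the centre of its underside. It stands left or right of the photometer.
- rack: Grey cuvette rack, bystander, 60 x 120 x 35 mm, origin at the centre of its underside.
- reagent: Amber glass jar, bystander, 52 mm across, 85 mm tall, behind the photometer.
- beaker: Clear glass beaker, bystander, 64 mm across, 75 mm tall, behind the photometer.
Mind the look-alikes: they are no part of the job. There is more than one size of the filter; the one meant has the size given above.

How it is judged:
On the way, in this order (a step that is already met when the one before it is completed fails the run):
1. the dial's pointer is set on the green mark (within 0.12 rad) (value of joint dial between -0.12 and 0.12 rad), for 0.3 s.
2. the filter is unlocked and lifted clear of the port, the dial still on the mark (all of step 1 and z of filter in the frame of port_top above 0.01 m), for 0.1 s.
At the end, for the whole second after the job is handed in: The dial is within 0.12 rad of the green mark, and the filter stands upright (within 0.15 rad) and at rest on the floor of the tray, its axis within 50 mm of the tray's middle in the tray's x and y (all of step 1 and x of filter in the frame of tray between -0.05 and 0.05 m and y of filter in the frame of tray between -0.05 and 0.05 m and z of filter in the frame of tray below 0.012 m and angle between filter's own z axis and vertical below 0.15 rad and linear speed of filter below 0.02 m/s); the robot touches nothing.
It fails at once if the retaining ring is dragged up more than 5 mm by pulling on the locked filter (value of joint port_ring above 0.005 m).
It fails at once if the filter is dropped: it moves faster than 0.6 m/s with no finger on it (contact force between the fingers and filter below 0.05 N and linear speed of filter above 0.6 m/s).
It fails at once if the tray, rack, jar or beaker is shifted by more than 30 mm or a bystander is tipped over (distance of any of tray, rack, reagent, beaker from where it was at the start of the episode above 0.03 m or angle between any of rack, reagent, beaker's own z axis and vertical above 0.5 rad).
It also fails if it takes over 58 s, if anything falls off the work surface, if the arm or the gripper's body presses on something with over 40 N, if the wrist force passes 120 N, or if a joint passes its speed limit or range.

ROBOT

A 7-joint arm with a two-finger parallel gripper is mounted at the origin on the work surface. World frame = base frame: x ahead of the robot, y to its left, z up, the work surface at z = 0. Lengths are in m, angles in rad, forces in N, time in s.
With the tool pointing down it reaches from about 0.425 to 0.925 m from the base axis. Payload 6.8 kg.
Tool frame: the origin (TCP) lies at the very end of the fingers, on their centre line; the grasp point (between the pads) lies 19 mm behind it (bot.grasp_offset is the distance from the TCP to the grasp point, in m); z points along the fingers, y is the direction in which the jaws open and shut (so a half turn about z gives the same grasp; the last joint's range is limited). The gripper opens to 85 mm and grips with 20 to 120 N. Pads are 22 mm wide; open, the fingers measure 114 mm over their backs; the gripper's body (76 mm by 85 mm) begins 54 mm behind the grasp point. The pads swing forward as they close: fully open they stand 13 mm farther back than shut.
Start: joints at [1.149, 0.477, 0.022, 1.555, -0.011, 1.109, -0.083], TCP at [0.208, -0.642, 0.197] pointing down, gripper open.
Joint ranges: [-2.96, 2.96], [-0.34, 2.1], [-1.41, 1.46], [0.24, 2.44], [-1.37, 4.51], [0.17, 1.92], [-2.96, 2.96]. Speed limits (rad/s): [2.39, 2.39, 3.14, 3.14, 3.14, 3.14, 3.14].

INTERFACE

Orientations are given as a unit quaternion [w, x, y, z].
In Python, from station import monitor, cams, bot, finder gives the robot as it stands.
- The arm moves only by the tool jog_arm, never from a script. Its argument "plan" is a list of rows, each an object of numbers: "x", "y", "z": the shift along the tool's x, y, z as a fraction of full scale; "wx", "wy", "wz": the turn, a rotation vector about the tool's x, y, z as a fraction of full scale. A call has 1 to 12 rows; each row is the pose to reach, as a shift and turn from the pose measured when the call began, along the tool's axes at that moment, turning the shorter way round; what a row does not reach only later rows make up. Full scale, the value 1, is 20 cm for a shift and 180 degrees for a turn. A row lasts 1/12 s, in which the tool goes at most 41.7 mm and 7.16 degrees, less where a joint would pass 70% of its speed; a pose out of reach is approached as far as the arm can. A call with a number of a shift or a turn outside -1 to 1 is refused whole. A call with a gripper value outside its range is refused whole. "hand" is the opening, from -1 (shut) to 1 (fully open), set as the call begins (left out, the last holds). The fingers move at their own pace and stop on an object; "grip_force" is the grip in N (left out, the last holds). Time passes only in rows, so rows that repeat a pose let the fingers close. It gives the time, the measured TCP pose, the force and the opening at its end, in the units of the state.
- monitor.get_obs(): the state, without advancing time (a new reading comes with each control period).
- cams.read_camera(name): name is "scene" or "top"; returns the picture (384x512x3 uint8, red, green, blue); there is no depth.
- cams.get_calibration(name): a dict with "fx", "fy", "cx", "cy" (pixels), "distortion" ([k1, k2, p1, p2, k3] as OpenCV has them; the pictures are not rectified), "extrinsics" (4x4, takes a point from world to camera coordinates). Camera axes: x right, y down, z forward; pixel columns grow to the right and rows downward; lengths in m; the calibration is good to about 2 mm. A picture is of the moment at which its call begins. get_calibration takes no time and is no camera call.
- bot.hand_in(): hands the job in, once; it reports no verdict.
Trained networks look in the newest picture that a camera, given by its name, has taken for a name from the list of things; names that differ only in an ending like _2 or _b are one class to them, and where a whole thing is asked for, a point or a joint stands for the part that bears it (a point fixed in the world has none). Each returns a list of dicts, best first, with "confidence" (0 to 1); they miss things now and then, are a little off and sometimes report something else, mostly with a low value. They report only what shows in the picture. A call takes as long as a camera call. They do not tell look-alikes from the thing itself.
- finder.find_in(camera, target): "bbox" ([left, top, width, height] in pixels, round what is visible of it).
- finder.place_of(camera, target): "location" ([column, row] in pixels: a listed point, or the origin of a listed thing).
The state is a dict: "t": time; "q": joint angles; "joint_vel": joint speeds; "joint_torque": joint torques, N m; "eef_pos": TCP position; "tool_rot": TCP orientation; "contact_force": force on the tool from outside, world axes, zero at the start; "torque": the same for the moment, N m; "gripper_width": opening from 0.0 (shut) to 1.0 (fully open).
Only numpy, scipy, OpenCV 4.12 (cv2) and the standard library are available. Lean on these libraries where they do the work, as an engineer would, in place of code of your own. Each camera call takes 0.05 s, during which the arm holds its last target. There are 200 camera calls.

## Working session

There is one attempt and no reset: what is moved stays moved. The work goes in short steps, Python scripts to look and compute and a tool call to move; the robot and the scene stay as the last step left them, time stands still between calls to the robot, and variables do not carry over. Pictures are saved under pics/ and viewed, about 8 in all and at most 12, crops included, and the job is handed in when it is done.

Besides the shell and the picture viewer there is one more tool, called after "Emit:" in YAML: its name, and indented under it one key for each argument. jog_arm: Moves the arm, as the interface text tells. Shift numbers are shares of 20 cm and turn numbers shares of 180 degrees, none past 1 either way. Its arguments: {"type":"object","properties":{"plan":{"type":"array","items":{"type":"object","properties":{"x":{"type":"number","minimum":-1,"maximum":1},"y":{"type":"number","minimum":-1,"maximum":1},"z":{"type":"number","minimum":-1,"maximum":1},"wx":{"type":"number","minimum":-1,"maximum":1},"wy":{"type":"number","minimum":-1,"maximum":1},"wz":{"type":"number","minimum":-1,"maximum":1}}}},"hand":{"type":"number"},"grip_force":{"type":"number"}},"required":["plan"]}

```bash
mkdir -p pics; ls; python3 - <<'E'
from station import monitor, cams, bot, finder
import cv2, numpy as np
o=monitor.get_obs(); print(o['t'],o['eef_pos'],o['tool_rot'],bot.grasp_offset)
for c in ('scene','top'):
    im=cams.read_camera(c); cv2.imwrite(f'pics/{c}0.png',im[:,:,::-1])
    k=cams.get_calibration(c); print(c,{a:np.round(b,4).tolist() for a,b in k.items()})
    for t in ('photometer','dial','filter','tray','rack','reagent','beaker'):
        print(t,[(np.round(d['bbox']).tolist(),round(d['confidence'],2)) for d in finder.find_in(c,t)][:3])
    for t in ('photometer','dial_grip','port_top','filter','tray'):
        print(t,[(np.round(d['location'],1).tolist(),round(d['confidence'],2)) for d in finder.place_of(c,t)][:3])
E
```

```text
pics
0.0 [ 0.20813293 -0.64142044  0.19584621] [-8.80123137e-04  9.87713243e-01  1.56274537e-01 -2.10614386e-04] 0.0187
scene {'fx': 410.56, 'fy': 410.56, 'cx': 256.5218, 'cy': 194.528, 'distortion': [-0.0128, 0.0, 0.0, 0.0, 0.0], 'extrinsics': [[0.6408, 0.7676, -0.0117, -0.3785], [0.5093, -0.4364, -0.7417, -0.2038], [-0.5744, 0.4693, -0.6706, 1.4324], [0.0, 0.0, 0.0, 1.0]]}
photometer [([150.0, 169.0, 169.0, 131.0], 0.68)]
dial [([184.0, 210.0, 16.0, 18.0], 0.49), ([241.0, 172.0, 21.0, 23.0], 0.33)]
filter [([241.0, 174.0, 21.0, 20.0], 0.8), ([215.0, 153.0, 27.0, 27.0], 0.63)]
tray [([277.0, 171.0, 54.0, 38.0], 0.83), ([186.0, 207.0, 17.0, 16.0], 0.18)]
rack [([99.0, 247.0, 58.0, 50.0], 0.74), ([279.0, 169.0, 53.0, 38.0], 0.46)]
reagent [([291.0, 258.0, 26.0, 37.0], 0.87)]
beaker [([214.0, 293.0, 34.0, 38.0], 0.79)]
photometer [([192.5, 209.5], 0.17)]
dial_grip [([194.4, 208.3], 0.77)]
port_top [([253.5, 187.8], 0.81), ([301.6, 192.7], 0.55)]
filter [([251.4, 192.2], 0.63), ([229.1, 175.3], 0.61), ([201.5, 195.8], 0.59)]
tray []
top {'fx': 416.3725, 'fy': 416.3725, 'cx': 266.5536, 'cy': 189.9835, 'distortion': [-0.0429, 0.0, 0.0, 0.0, 0.0], 'extrinsics': [[-0.0018, -0.9999, 0.017, 0.014], [-0.9895, -0.0007, -0.1447, 0.6031], [0.1446, -0.0171, -0.9893, 0.8884], [0.0, 0.0, 0.0, 1.0]]}
photometer [([221.0, 137.0, 168.0, 131.0], 0.9)]
dial [([336.0, 208.0, 21.0, 18.0], 0.68)]
filter [([250.0, 196.0, 28.0, 32.0], 0.94), ([279.0, 282.0, 15.0, 18.0], 0.77), ([221.0, 286.0, 34.0, 37.0], 0.65)]
tray [([150.0, 182.0, 74.0, 64.0], 0.66)]
rack [([388.0, 216.0, 55.0, 32.0], 0.69)]
reagent [([272.0, 94.0, 23.0, 31.0], 0.79)]
beaker [([349.0, 102.0, 33.0, 37.0], 0.59)]
photometer [([185.5, 213.6], 0.69), ([298.9, 201.9], 0.67)]
dial_grip [([349.0, 218.0], 0.6)]
port_top [([260.4, 210.9], 0.67)]
filter [([236.2, 300.8], 0.94), ([261.7, 212.1], 0.84), ([284.9, 292.6], 0.83)]
tray [([186.7, 215.6], 0.62)]
```

```bash
python3 - <<'E'
import cv2
im=cv2.imread('pics/top0.png'); cv2.imwrite('pics/top0b.png',cv2.resize(im[85:330,135:455],None,fx=2.4,fy=2.4,interpolation=cv2.INTER_CUBIC))
im=cv2.imread('pics/scene0.png'); cv2.imwrite('pics/scene0b.png',cv2.resize(im[140:340,90:350],None,fx=2.9,fy=2.9,interpolation=cv2.INTER_CUBIC))
E
```

```text
(no output)
```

View pics/top0b.png

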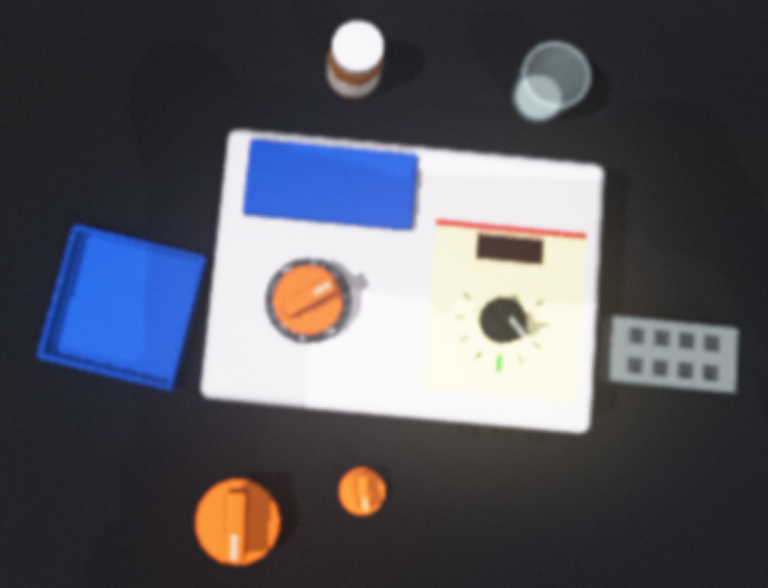

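View pics/scene0b.png

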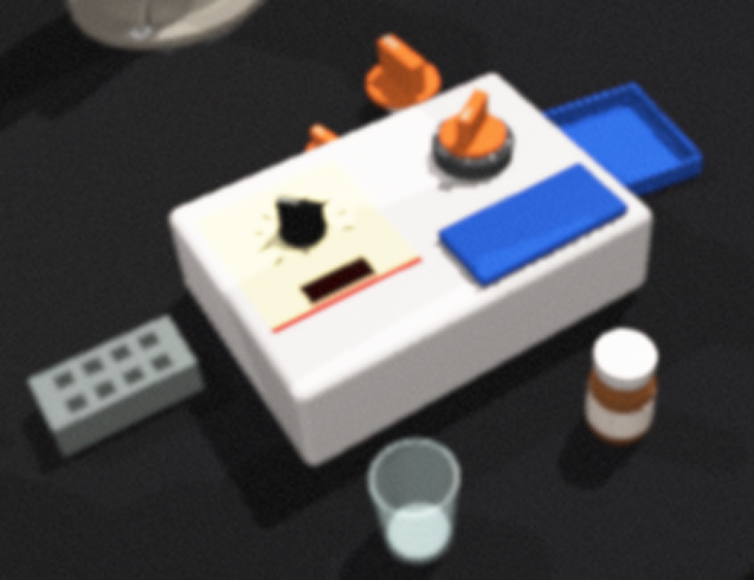

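The top view shows the locked filter at crop (308,300), the dial at (503,320) with its pointer lower-right of the green mark at (499,363), and the tray on the left at (122,307). Filter candidates, in full-picture pixels:
- (263,210): in the port, 58 mm flange. This is the one to take.
- (234,302): large loose look-alike.
- (286,290): small loose look-alike.

Next I fit the poses and check the dial and filter in one close, rectified crop.

```bash
cat > h.py <<'E'
import numpy as np, cv2
from station import monitor, cams, bot, finder
from scipy.spatial.transform import Rotation as R
K={c:cams.get_calibration(c) for c in('top','scene')}
def P(c,p):
    k=K[c];E=np.array(k['extrinsics']);A=np.array([[k['fx'],0,k['cx']],[0,k['fy'],k['cy']],[0,0,1.]])
    return cv2.projectPoints(np.atleast_2d(p).astype(float),cv2.Rodrigues(E[:3,:3])[0],E[:3,3],A,np.array(k['distortion']))[0][:,0]
def rect(c,im,ctr,yaw,z,half,ppm):
    """metric view from above: picture up=+x', left=+y' of the frame"""
    n=int(2*half*ppm);v,u=np.mgrid[:n,:n];X=(n/2-v-.5)/ppm;Y=(n/2-u-.5)/ppm
    w=np.stack([ctr[0]+X*np.cos(yaw)-Y*np.sin(yaw),ctr[1]+X*np.sin(yaw)+Y*np.cos(yaw),X*0+z],-1).reshape(-1,3)
    m=P(c,w).reshape(n,n,2).astype(np.float32)
    return cv2.remap(im,m[...,0],m[...,1],cv2.INTER_CUBIC)
def rz(a): return np.array([[np.cos(a),-np.sin(a),0],[np.sin(a),np.cos(a),0],[0,0,1]])
def state():
    o=monitor.get_obs();r=R.from_quat(np.array(o['tool_rot'])[[1,2,3,0]]);return o,r
def goal(pos,yaw_y):
    """fractions to reach TCP pos with tool down and jaw axis at world yaw yaw_y (mod pi)"""
    o,r=state();best=None
    for k in(-1,0,1,2):
        a=yaw_y+k*np.pi;y=np.array([np.cos(a),np.sin(a),0]);z=np.array([0,0,-1.]);x=np.cross(y,z)
        w=(r.inv()*R.from_matrix(np.c_[x,y,z])).as_rotvec()
        if best is None or np.linalg.norm(w)<np.linalg.norm(best): best=w
    print('shift/20cm',np.round(r.inv().apply(np.array(pos)-o['eef_pos'])/.2,3),'turn/180',np.round(best/np.pi,4))
def st():
    o,r=state();m=r.as_matrix();print('t',round(o['t'],2),'tcp',np.round(o['eef_pos'],4),'jaw yaw',round(np.arctan2(m[1,1],m[0,1]),3),'tilt',round(np.arccos(-m[2,2]),4),'F',np.round(o['contact_force'],1),'T',np.round(o['torque'],2),'w',round(o['gripper_width'],3),'q',np.round(o['q'],2))
E
cat > fit.py <<'E'
from h import *
from scipy.optimize import least_squares
t=lambda a:np.array(a)/2.4+[135,85]; s=lambda a:np.array(a)/2.9+[90,140]
C=np.array([[.12,.17,.1],[.12,-.17,.1],[-.12,-.17,.1],[-.12,.17,.1]])
ob=[('top',C,t([(231,128),(605,163),(592,434),(201,399)])),('scene',C[[3,0,1,2]],s([(492,71),(655,209),(304,394),(168,211)])),
 ('top',[[-.03,-.085,.134]],[[349,218]]),('scene',[[-.03,-.085,.134]],[[194.4,208.3]]),('top',[[-.03,.085,.12]],[[260.6,211]]),('scene',[[-.03,.085,.12]],[[253.5,188.5]])]
def f(p,o):return np.concatenate([(P(c,np.array(q)@rz(p[2]).T+[p[0],p[1],0])-d).ravel() for c,q,d in o])
r=least_squares(lambda p:f(p,ob),[.6,-.0,0],loss='soft_l1');print('photometer',r.x.round(4));print(f(r.x,ob).reshape(-1,2).round(1).tolist())
x,y,a=r.x;w=lambda q:np.array(q)@rz(a).T+[x,y,0];D=w([-.03,-.085,.134]);F=w([-.03,.085,.12]);print('dial',D,'port',F)
# tray rim
Q=np.array([[.065,.065,.022],[.065,-.065,.022],[-.065,-.065,.022],[-.065,.065,.022]])
ob2=[('top',Q,t([(75,224),(207,257),(174,390),(37,357)])),('scene',Q[:2],s([(632,84),(0,0)])[:1].repeat(2,0))][:1]
r2=least_squares(lambda p:f(p,ob2),[.5,.25,0]);print('tray',r2.x.round(4),f(r2.x,ob2).round(1))
im=cv2.imread('pics/top0.png');np.save('pose.npy',np.r_[r.x,r2.x[:3]])
g=np.hstack([rect('top',im,D,a,.134,.045,4400),rect('top',im,F,a,.151,.045,4400)])
for cx in(198,198+396):cv2.line(g,(cx-15,198),(cx+15,198),(255,0,255),1);cv2.line(g,(cx,183),(cx,213),(255,0,255),1)
cv2.imwrite('pics/rect0.png',g)
E
python3 fit.py
```

```text
photometer [ 0.5721 -0.0645 -0.0906]
[[-1.8, -0.2], [0.0, -0.3], [-0.0, -0.3], [-1.2, -0.3], [0.1, -2.1], [0.2, -0.7], [-2.1, 1.1], [-1.3, -1.2], [-2.0, -0.7], [-1.5, 0.2], [2.2, -0.6], [-0.9, -2.9]]
dial [ 0.53454291 -0.14642381  0.134     ] port [0.54992132 0.02287919 0.12      ]
tray [ 0.5541  0.1956 -0.2376] [ 0.1  0.2 -0.  -0.3 -0.7  0.   0.6  0. ]
```

View pics/rect0.png

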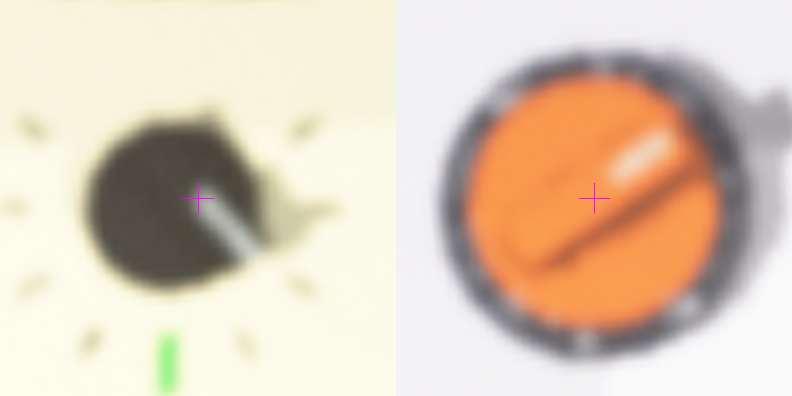

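Left crop: the pointer line runs from about (195,192) to (262,257), so the dial is at about +0.78 rad. Right crop: the 58 mm flange sits in the collar with the bar running from (545,265) to (705,165), so its world yaw is about -1.11. That confirms the filter in the port is the right one. Moving to the dial.

```bash
python3 - <<'E'
from h import *
st(); goal([.535,-.146,.2],-.0906+.78+np.pi/2)
E
```

```text
t 1.3 tcp [ 0.2084 -0.642   0.1968] jaw yaw -1.257 tilt 0.0 F [0.1 0.9 0.2] T [-0.01 -0.01 -0.  ] w 1.006 q [ 1.15  0.48  0.02  1.56 -0.01  1.11 -0.08]
shift/20cm [ 2.319 -1.855 -0.016] turn/180 [ 0.     -0.     -0.1195]
```

Emit:
jog_arm:
  plan:
    - {"x":0.26,"y":-0.21}
    - {"x":0.52,"y":-0.41}
    - {"x":0.77,"y":-0.62}
    - {"x":0.97,"y":-0.78}
    - {"x":1,"y":-0.8}
    - {"x":1,"y":-0.8}
    - {"x":1,"y":-0.8}
  hand: 1

```text
invalid input at $.plan[0]: expected keys x, y, z, wx, wy, wz
```

Emit:
jog_arm:
  plan:
    - {"x":0.26,"y":-0.21}
    - {"x":0.52,"y":-0.41}
    - {"x":0.77,"y":-0.62}
    - {"x":0.97,"y":-0.78}
    - {"x":1,"y":-0.8}
    - {"x":1,"y":-0.8}
    - {"x":1,"y":-0.8}

```text
invalid input at $.plan[0]: expected keys x, y, z, wx, wy, wz
```

```bash
python3 - <<'E'
from h import *
st(); goal([.535,-.146,.2],-.0906+.78+np.pi/2); goal([.535,-.146,.113],-.0906+.78+np.pi/2)
E
```

```text
t 1.3 tcp [ 0.2084 -0.642   0.1968] jaw yaw -1.257 tilt 0.0 F [0.1 0.9 0.2] T [-0.01 -0.01 -0.  ] w 1.006 q [ 1.15  0.48  0.02  1.56 -0.01  1.11 -0.08]
shift/20cm [ 2.319 -1.855 -0.016] turn/180 [ 0.     -0.     -0.1195]
shift/20cm [ 2.319 -1.855  0.419] turn/180 [ 0.     -0.     -0.1195]
```

All six keys are required in every row.

Emit:
jog_arm:
  plan:
    - {"x":0.16,"y":-0.13,"z":0,"wx":0,"wy":0,"wz":0}
    - {"x":0.32,"y":-0.26,"z":0,"wx":0,"wy":0,"wz":0}
    - {"x":0.48,"y":-0.38,"z":0,"wx":0,"wy":0,"wz":0}
    - {"x":0.64,"y":-0.51,"z":0,"wx":0,"wy":0,"wz":0}
    - {"x":0.8,"y":-0.64,"z":0,"wx":0,"wy":0,"wz":0}
    - {"x":1,"y":-0.8,"z":0,"wx":0,"wy":0,"wz":0}
    - {"x":1,"y":-0.8,"z":0,"wx":0,"wy":0,"wz":0}
  hand: 1

```text
t: 1.88
eef_pos: [0.3542, -0.4214, 0.1971]
tool_rot: [-0.001, 0.987, 0.161, 0.001]
contact_force: [0.6, -0.4, 0.1]
gripper_width: 1.001
```

Emit:
jog_arm:
  plan:
    - {"x":0.16,"y":-0.13,"z":0,"wx":0,"wy":0,"wz":0}
    - {"x":0.32,"y":-0.26,"z":0,"wx":0,"wy":0,"wz":0}
    - {"x":0.48,"y":-0.38,"z":0,"wx":0,"wy":0,"wz":0}
    - {"x":0.64,"y":-0.51,"z":0,"wx":0,"wy":0,"wz":0}
    - {"x":0.8,"y":-0.64,"z":0,"wx":0,"wy":0,"wz":0}
    - {"x":1,"y":-0.8,"z":0,"wx":0,"wy":0,"wz":0}
    - {"x":1,"y":-0.8,"z":0,"wx":0,"wy":0,"wz":0}

```text
t: 2.47
eef_pos: [0.4967, -0.1996, 0.1985]
tool_rot: [-0.002, 0.986, 0.165, 0.003]
contact_force: [0.5, 0.4, -0.0]
gripper_width: 1.002
```

```bash
python3 - <<'E'
from h import *
st(); goal([.535,-.146,.2],-.0906+.78+np.pi/2); goal([.535,-.146,.113],-.0906+.78+np.pi/2)
E
```

```text
t 2.47 tcp [ 0.4967 -0.1996  0.1985] jaw yaw -1.24 tilt 0.007 F [ 0.5  0.4 -0. ] T [ 0.05 -0.04 -0.01] w 1.002 q [ 0.46  0.26 -0.23  1.88  0.06  1.01 -1.03]
shift/20cm [ 0.268 -0.192 -0.005] turn/180 [-0.0006 -0.0021 -0.1142]
shift/20cm [ 0.265 -0.19   0.43 ] turn/180 [-0.0006 -0.0021 -0.1142]
```

Emit:
jog_arm:
  plan:
    - {"x":0.14,"y":-0.1,"z":0,"wx":0,"wy":0,"wz":-0.035}
    - {"x":0.265,"y":-0.19,"z":0,"wx":0,"wy":0,"wz":-0.07}
    - {"x":0.268,"y":-0.192,"z":0,"wx":0,"wy":-0.002,"wz":-0.114}
    - {"x":0.268,"y":-0.192,"z":0,"wx":0,"wy":-0.002,"wz":-0.114}
    - {"x":0.267,"y":-0.191,"z":0.15,"wx":0,"wy":-0.002,"wz":-0.114}
    - {"x":0.266,"y":-0.191,"z":0.28,"wx":0,"wy":-0.002,"wz":-0.114}
    - {"x":0.265,"y":-0.19,"z":0.38,"wx":0,"wy":-0.002,"wz":-0.114}
    - {"x":0.265,"y":-0.19,"z":0.43,"wx":0,"wy":-0.002,"wz":-0.114}
    - {"x":0.265,"y":-0.19,"z":0.43,"wx":0,"wy":-0.002,"wz":-0.114}
    - {"x":0.265,"y":-0.19,"z":0.43,"wx":0,"wy":-0.002,"wz":-0.114}

```text
t: 3.3
eef_pos: [0.5348, -0.1469, 0.1133]
tool_rot: [-0.001, 0.942, 0.336, -0.0]
contact_force: [1.1, 0.1, 0.2]
gripper_width: 0.998
```

```bash
python3 - <<'E'
from h import *
st(); goal([.535,-.146,.113],-.0906+.78+np.pi/2)
im=cams.read_camera('scene')[:,:,::-1]; cv2.imwrite('pics/s1.png',cv2.resize(im[140:260,130:290],None,fx=4,fy=4,interpolation=cv2.INTER_CUBIC))
E
```

```text
t 3.3 tcp [ 0.5348 -0.1469  0.1133] jaw yaw -0.885 tilt 0.0019 F [1.1 0.1 0.2] T [ 0.03 -0.02 -0.06] w 0.998 q [ 0.4   0.4  -0.3   1.91  0.15  0.86 -0.86]
shift/20cm [ 0.004 -0.003  0.001] turn/180 [-0.0006 -0.0001 -0.001 ]
```

View pics/s1.png

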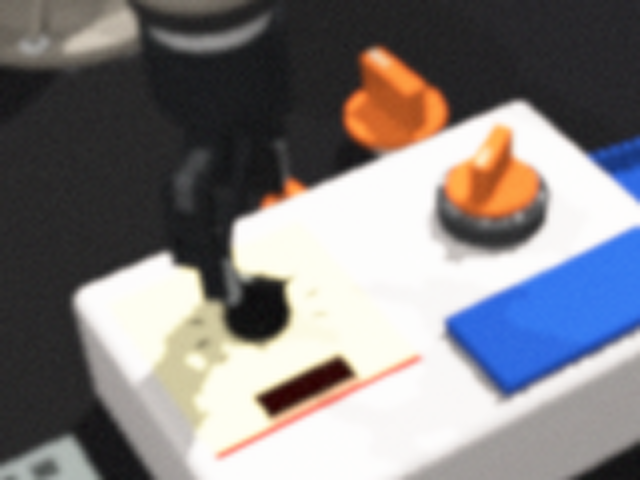

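The open fingers straddle the dial bar, with the dial at about (258,305) in the crop. I close lightly.

Emit:
jog_arm:
  plan:
    - {"x":0,"y":0,"z":0,"wx":0,"wy":0,"wz":0}
    - {"x":0,"y":0,"z":0,"wx":0,"wy":0,"wz":0}
    - {"x":0,"y":0,"z":0,"wx":0,"wy":0,"wz":0}
    - {"x":0,"y":0,"z":0,"wx":0,"wy":0,"wz":0}
    - {"x":0,"y":0,"z":0,"wx":0,"wy":0,"wz":0}
    - {"x":0,"y":0,"z":0,"wx":0,"wy":0,"wz":0}
    - {"x":0,"y":0,"z":0,"wx":0,"wy":0,"wz":0}
    - {"x":0,"y":0,"z":0,"wx":0,"wy":0,"wz":0}
    - {"x":0,"y":0,"z":0,"wx":0,"wy":0,"wz":0}
  hand: -1
  grip_force: 25

```text
t: 4.1
eef_pos: [0.5356, -0.1468, 0.114]
tool_rot: [-0.001, 0.942, 0.337, 0.001]
contact_force: [-0.1, 0.1, 0.4]
gripper_width: 0.001
```

```bash
python3 - <<'E'
from h import *
st(); goal([.535,-.146,.113],-.0906+np.pi/2)
E
```

```text
t 4.1 tcp [ 0.5356 -0.1468  0.114 ] jaw yaw -0.884 tilt 0.0016 F [-0.1  0.1  0.4] T [0.04 0.01 0.03] w 0.001 q [ 0.4   0.4  -0.3   1.91  0.15  0.86 -0.86]
shift/20cm [ 0.    -0.005  0.005] turn/180 [-0.0004 -0.0004  0.2475]
```

```bash
python3 - <<'E'
from h import *
a=cams.read_camera('scene')[:,:,::-1][150:250,140:240]; b=cams.read_camera('top')[:,:,::-1].copy()
b=b[165:265,290:390]
cv2.imwrite('pics/s2.png',np.hstack([cv2.resize(i,(400,400),interpolation=cv2.INTER_CUBIC) for i in(a,b)]))
D=np.array([.5348,-.1469,.1133]);print(P('top',D),P('scene',D))
E
```

```text
[[345.16205912 217.96675526]] [[193.77976283 214.90549212]]
```

View pics/s2.png

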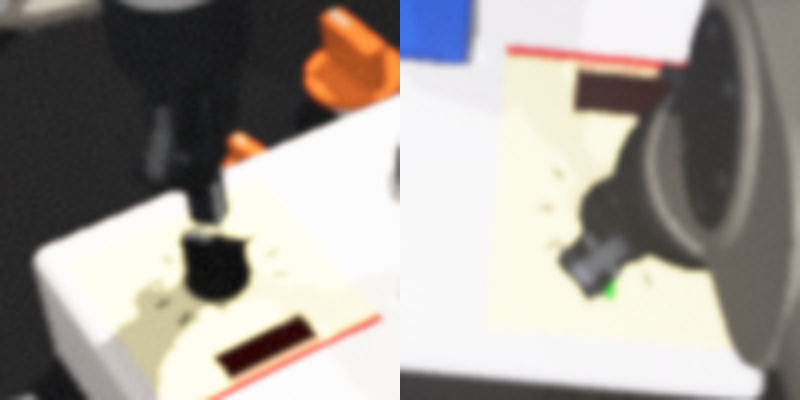

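The gripper shut on nothing. In both views the fingertips sit about 3 cm towards the robot and to the left of where the reported TCP projects: seen at about (336,232) in top, expected (345,218). I lift and measure that offset.

Emit:
jog_arm:
  plan:
    - {"x":0,"y":0,"z":-0.15,"wx":0,"wy":0,"wz":0}
    - {"x":0,"y":0,"z":-0.25,"wx":0,"wy":0,"wz":0}
    - {"x":0,"y":0,"z":-0.25,"wx":0,"wy":0,"wz":0}
    - {"x":0,"y":0,"z":-0.25,"wx":0,"wy":0,"wz":0}

```text
t: 4.53
eef_pos: [0.5364, -0.147, 0.1651]
tool_rot: [0.0, 0.942, 0.337, 0.002]
contact_force: [-0.3, -0.1, -0.4]
gripper_width: -0.005
```

```bash
python3 - <<'E'
from h import *
st();o,r=state();out=[]
for c,(u,v) in(('scene',(130,130)),('top',(280,150))):
    i=cams.read_camera(c)[:,:,::-1].copy(); cv2.imwrite(f'pics/{c}3.png',i)
    p=P(c,o['eef_pos'])[0]; print(c,p)
    j=cv2.resize(i[v:v+120,u:u+100],None,fx=4,fy=4,interpolation=cv2.INTER_CUBIC)
    q=tuple(((p-[u,v]+.5)*4).astype(int)); cv2.drawMarker(j,q,(255,0,255),cv2.MARKER_CROSS,14,1); out.append(j)
cv2.imwrite('pics/s3.png',np.hstack(out))
E
```

```text
t 4.53 tcp [ 0.5364 -0.147   0.1651] jaw yaw -0.884 tilt 0.0034 F [-0.3 -0.1 -0.4] T [ 0.04 -0.01  0.03] w -0.005 q [ 0.41  0.33 -0.31  1.86  0.12  0.96 -0.84]
scene [191.55788796 199.35505564]
top [350.64512066 215.02818924]
```

View pics/s3.png

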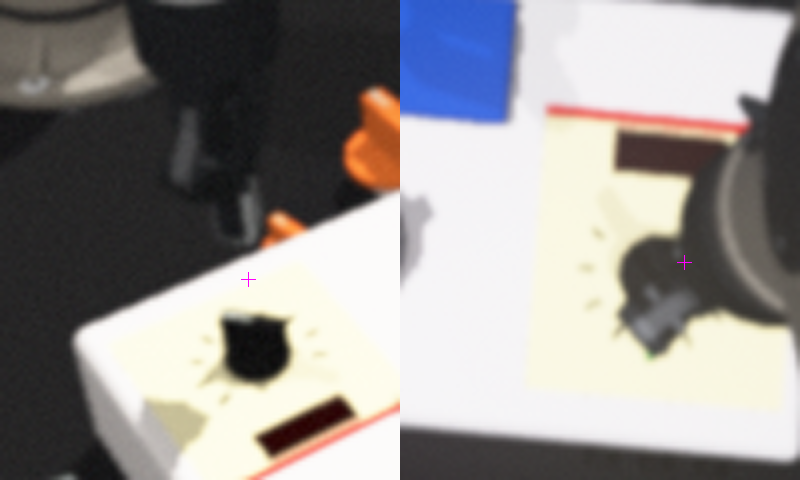

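```bash
python3 - <<'E'
from h import *
from scipy.optimize import least_squares
o,r=state();e=np.array(o['eef_pos'])
for tt,ss in(((345,229),(189.4,186)),((342,231),(188.5,190))):
    s=least_squares(lambda p:np.r_[P('top',p)[0]-tt,P('scene',p)[0]-ss],e);d=s.x-e
    print(s.x.round(4),'world off',d.round(4),'tool off',r.inv().apply(d).round(4),s.fun.round(2))
# feature motion check: where dial/base project
print(P('scene',[[0,0,0],[.2,0,0]]),P('top',[[.4,0,0]]))
for t in('top','scene'):
    cams.read_camera(t);print(t,[(np.round(d['location'],1).tolist(),round(d['confidence'],2)) for d in finder.place_of(t,'dial_grip')])
E
```

```text
[ 0.5086 -0.1325  0.1793] world off [-0.0263  0.0143  0.0159] tool off [-0.0113 -0.0278 -0.0159] [0.09 0.06 0.13 0.  ]
[ 0.5046 -0.1314  0.1634] world off [-0.0304  0.0154  0.    ] tool off [-0.0137 -0.0312  0.    ] [0.89 0.57 1.31 0.04]
[[148.17512641 136.18263843]
 [178.56769191 162.78178865]] [[272.41522627 281.01378728]]
top [([350.2, 218.9], 0.64)]
scene [([193.6, 209.4], 0.54)]
```

The tip is about (-28, +15) mm off the reported TCP. I turn the wrist 90° to see whether that offset is fixed in the world or in the tool.

Emit:
jog_arm:
  plan:
    - {"x":0,"y":0,"z":0,"wx":0,"wy":0,"wz":-0.5}
    - {"x":0,"y":0,"z":0,"wx":0,"wy":0,"wz":-0.5}
    - {"x":0,"y":0,"z":0,"wx":0,"wy":0,"wz":-0.5}
    - {"x":0,"y":0,"z":0,"wx":0,"wy":0,"wz":-0.5}
    - {"x":0,"y":0,"z":0,"wx":0,"wy":0,"wz":-0.5}
    - {"x":0,"y":0,"z":0,"wx":0,"wy":0,"wz":-0.5}
    - {"x":0,"y":0,"z":0,"wx":0,"wy":0,"wz":-0.5}
    - {"x":0,"y":0,"z":0,"wx":0,"wy":0,"wz":-0.5}
    - {"x":0,"y":0,"z":0,"wx":0,"wy":0,"wz":-0.5}
    - {"x":0,"y":0,"z":0,"wx":0,"wy":0,"wz":-0.5}
    - {"x":0,"y":0,"z":0,"wx":0,"wy":0,"wz":-0.5}
    - {"x":0,"y":0,"z":0,"wx":0,"wy":0,"wz":-0.5}

```text
t: 5.83
eef_pos: [0.5346, -0.1467, 0.1625]
tool_rot: [-0.001, 0.457, 0.89, 0.001]
contact_force: [-0.1, 0.6, -0.1]
gripper_width: -0.003
```

```bash
python3 - <<'E'
from h import *
st();o,r=state();out=[]
for c,(u,v) in(('scene',(130,130)),('top',(280,150))):
    i=cams.read_camera(c)[:,:,::-1].copy(); cv2.imwrite(f'pics/{c}4.png',i)
    p=P(c,o['eef_pos'])[0]; print(c,p)
    j=cv2.resize(i[v:v+120,u:u+100],None,fx=4,fy=4,interpolation=cv2.INTER_CUBIC)
    j=cv2.convertScaleAbs(j,alpha=1.6,beta=25)
    q=tuple(((p-[u,v]+.5)*4).astype(int)); cv2.drawMarker(j,q,(255,0,255),cv2.MARKER_CROSS,14,1); out.append(j)
cv2.imwrite('pics/s4.png',np.hstack(out))
E
```

```text
t 5.83 tcp [ 0.5346 -0.1467  0.1625] jaw yaw 0.622 tilt 0.0029 F [-0.1  0.6 -0.1] T [-0.02  0.02 -0.03] w -0.003 q [ 0.64  0.38 -0.6   1.85  0.25  0.99  0.55]
scene [191.35748923 199.71631344]
top [350.22054831 216.1121561 ]
```

View pics/s4.png

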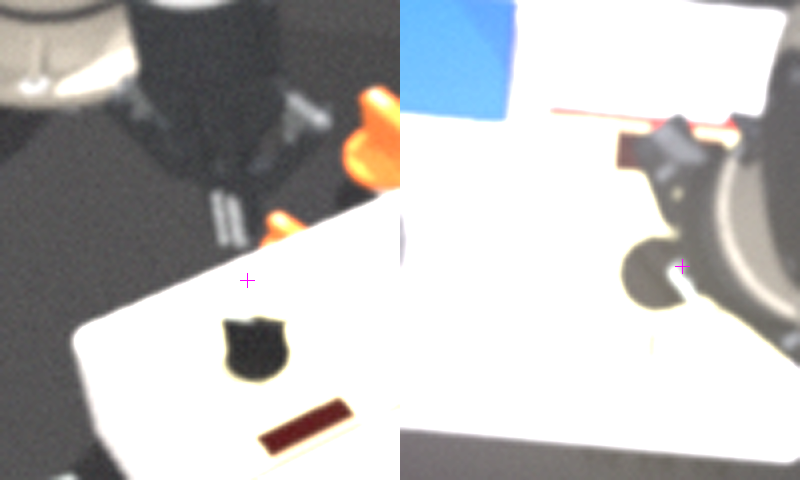

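With the wrist turned, the grey block in the top view turns out to be an outer knuckle, not the tip. The scene view shows the shut fingertips at (188,192), against (191,200) expected. That fits tips about 25 mm higher than reported, passing over the dial bar. I check by touching the photometer's flat top (z = 0.100) between the dial and the filter.

```bash
python3 - <<'E'
from h import *
goal([.542,-.062,.16],.622);goal([.542,-.062,.11],.622)
E
```

```text
shift/20cm [0.324 0.276 0.013] turn/180 [ 0.     -0.001  -0.0015]
shift/20cm [0.323 0.276 0.263] turn/180 [ 0.     -0.001  -0.0015]
```

Emit:
jog_arm:
  plan:
    - {"x":0.16,"y":0.14,"z":0,"wx":0,"wy":0,"wz":0}
    - {"x":0.323,"y":0.276,"z":0.01,"wx":0,"wy":0,"wz":0}
    - {"x":0.323,"y":0.276,"z":0.01,"wx":0,"wy":0,"wz":0}
    - {"x":0.323,"y":0.276,"z":0.1,"wx":0,"wy":0,"wz":0}
    - {"x":0.323,"y":0.276,"z":0.2,"wx":0,"wy":0,"wz":0}
    - {"x":0.323,"y":0.276,"z":0.26,"wx":0,"wy":0,"wz":0}
    - {"x":0.323,"y":0.276,"z":0.26,"wx":0,"wy":0,"wz":0}
    - {"x":0.323,"y":0.276,"z":0.26,"wx":0,"wy":0,"wz":0}

```text
t: 6.6
eef_pos: [0.5416, -0.062, 0.1102]
tool_rot: [-0.002, 0.46, 0.888, 0.001]
contact_force: [0.2, -0.1, 0.8]
gripper_width: 0.004
```

```bash
python3 - <<'E'
from h import *
st();o,r=state();out=[]
for c in('scene','top'):
    i=cams.read_camera(c)[:,:,::-1].copy(); p=P(c,o['eef_pos'])[0]; u,v=(p-[50,70]).astype(int)
    j=cv2.resize(i[v:v+120,u:u+100],None,fx=4,fy=4,interpolation=cv2.INTER_CUBIC)
    j=cv2.convertScaleAbs(j,alpha=1.4,beta=15)
    q=tuple(((p-[u,v]+.5)*4).astype(int)); cv2.drawMarker(j,q,(255,0,255),cv2.MARKER_CROSS,14,1); out.append(j);print(c,p,u,v)
cv2.imwrite('pics/s5.png',np.hstack(out))
E
```

```text
t 6.6 tcp [ 0.5416 -0.062   0.1102] jaw yaw 0.616 tilt 0.0046 F [ 0.2 -0.1  0.8] T [0.04 0.   0.02] w 0.004 q [ 0.48  0.44 -0.6   1.91  0.31  0.89  0.34]
scene [224.14277891 201.53257221] 174 131
top [303.85996682 214.85185245] 253 144
```

View pics/s5.png

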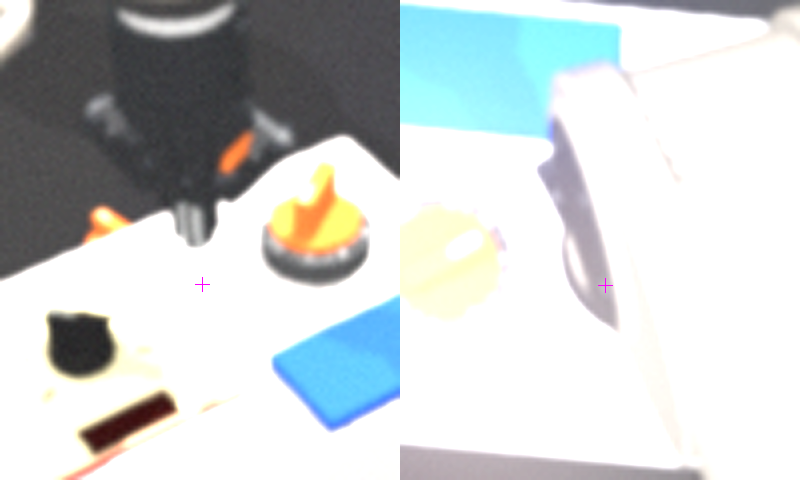

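The tips are at (195,244) and the cross at (203,284), again about 10 px high, with no contact at 0.110 reported. I feel downwards.

Emit:
jog_arm:
  plan:
    - {"x":0,"y":0,"z":0.03,"wx":0,"wy":0,"wz":0}
    - {"x":0,"y":0,"z":0.06,"wx":0,"wy":0,"wz":0}
    - {"x":0,"y":0,"z":0.07,"wx":0,"wy":0,"wz":0}

```text
t: 6.95
eef_pos: [0.5425, -0.0622, 0.097]
tool_rot: [-0.001, 0.46, 0.888, 0.001]
contact_force: [0.4, -0.1, -0.2]
gripper_width: 0.001
```

Emit:
jog_arm:
  plan:
    - {"x":0,"y":0,"z":0.02,"wx":0,"wy":0,"wz":0}
    - {"x":0,"y":0,"z":0.03,"wx":0,"wy":0,"wz":0}
    - {"x":0,"y":0,"z":0.03,"wx":0,"wy":0,"wz":0}

```text
t: 7.2
eef_pos: [0.5421, -0.0622, 0.0903]
tool_rot: [-0.002, 0.46, 0.888, 0.001]
contact_force: [0.1, 0.1, 0.0]
gripper_width: -0.001
```

Emit:
jog_arm:
  plan:
    - {"x":0,"y":0,"z":0.02,"wx":0,"wy":0,"wz":0}
    - {"x":0,"y":0,"z":0.03,"wx":0,"wy":0,"wz":0}
    - {"x":0,"y":0,"z":0.03,"wx":0,"wy":0,"wz":0}

```text
t: 7.45
eef_pos: [0.5416, -0.0622, 0.0837]
tool_rot: [-0.002, 0.46, 0.888, 0.001]
contact_force: [0.5, -0.1, -1.1]
gripper_width: 0.002
```

Emit:
jog_arm:
  plan:
    - {"x":0,"y":0,"z":0.02,"wx":0,"wy":0,"wz":0}
    - {"x":0,"y":0,"z":0.02,"wx":0,"wy":0,"wz":0}

```text
t: 7.62
eef_pos: [0.5412, -0.0623, 0.0791]
tool_rot: [-0.002, 0.46, 0.888, 0.0]
contact_force: [-0.6, -0.7, -0.1]
gripper_width: 0.005
```

Emit:
jog_arm:
  plan:
    - {"x":0,"y":0,"z":0.015,"wx":0,"wy":0,"wz":0}
    - {"x":0,"y":0,"z":0.015,"wx":0,"wy":0,"wz":0}

```text
t: 7.78
eef_pos: [0.5408, -0.0623, 0.0755]
tool_rot: [-0.003, 0.46, 0.888, 0.0]
contact_force: [-0.8, 0.2, -0.1]
gripper_width: 0.004
```

Emit:
jog_arm:
  plan:
    - {"x":0,"y":0,"z":0.015,"wx":0,"wy":0,"wz":0}
    - {"x":0,"y":0,"z":0.015,"wx":0,"wy":0,"wz":0}

```text
t: 7.95
eef_pos: [0.5404, -0.0623, 0.072]
tool_rot: [-0.003, 0.46, 0.888, 0.0]
contact_force: [0.5, 0.2, -0.4]
gripper_width: -0.001
```

Emit:
jog_arm:
  plan:
    - {"x":0,"y":0,"z":0.01,"wx":0,"wy":0,"wz":0}
    - {"x":0,"y":0,"z":0.01,"wx":0,"wy":0,"wz":0}

```text
t: 8.12
eef_pos: [0.5401, -0.0623, 0.0695]
tool_rot: [-0.003, 0.46, 0.888, -0.0]
contact_force: [-0.4, 0.6, -0.1]
gripper_width: -0.001
```

```bash
python3 - <<'E'
from h import *
st();o,r=state()
c='scene';i=cams.read_camera(c)[:,:,::-1].copy(); p=P(c,o['eef_pos'])[0]; u,v=(p-[60,70]).astype(int)
j=cv2.resize(i[v:v+100,u:u+130],None,fx=5,fy=5,interpolation=cv2.INTER_CUBIC)
q=tuple(((p-[u,v]+.5)*5).astype(int)); cv2.drawMarker(j,q,(255,0,255),cv2.MARKER_CROSS,14,1);print(p,u,v)
cv2.imwrite('pics/s6.png',j)
E
```

```text
t 8.12 tcp [ 0.5401 -0.0623  0.0695] jaw yaw 0.615 tilt 0.0067 F [-0.4  0.6 -0.1] T [-0.03 -0.03 -0.02] w -0.001 q [ 0.46  0.49 -0.58  1.94  0.36  0.81  0.3 ]
[224.72466861 212.9307373 ] 164 142
```

View pics/s6.png

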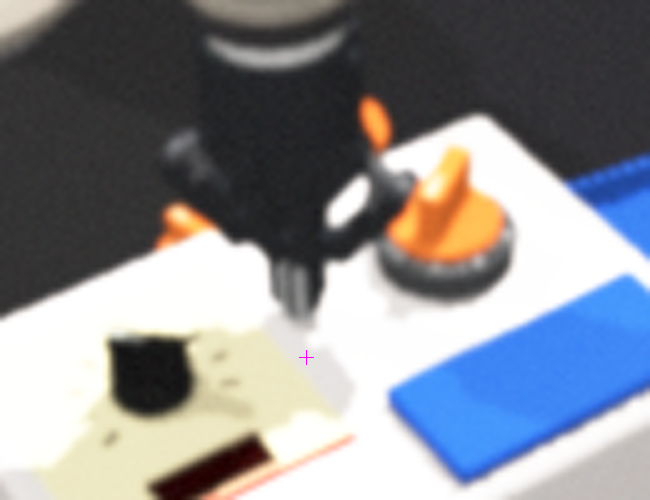

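The tips, at about (300,320), now look almost on the top surface, so the offset is about +30 mm. I continue in small steps.

Emit:
jog_arm:
  plan:
    - {"x":0,"y":0,"z":0.01,"wx":0,"wy":0,"wz":0}
    - {"x":0,"y":0,"z":0.01,"wx":0,"wy":0,"wz":0}

```text
t: 8.33
eef_pos: [0.54, -0.0623, 0.0674]
tool_rot: [-0.003, 0.46, 0.888, -0.0]
contact_force: [-1.1, -0.6, 0.7]
gripper_width: 0.003
```

Emit:
jog_arm:
  plan:
    - {"x":0,"y":0,"z":0.01,"wx":0,"wy":0,"wz":0}
    - {"x":0,"y":0,"z":0.01,"wx":0,"wy":0,"wz":0}

```text
t: 8.5
eef_pos: [0.5403, -0.0623, 0.0657]
tool_rot: [-0.003, 0.46, 0.888, -0.0]
contact_force: [-0.2, -0.0, 1.6]
gripper_width: 0.0
```

Emit:
jog_arm:
  plan:
    - {"x":0,"y":0,"z":0.01,"wx":0,"wy":0,"wz":0}
    - {"x":0,"y":0,"z":0.01,"wx":0,"wy":0,"wz":0}

```text
t: 8.67
eef_pos: [0.5404, -0.0623, 0.0655]
tool_rot: [-0.003, 0.46, 0.888, -0.001]
contact_force: [-7.4, -0.2, 21.5]
gripper_width: 0.002
```

Contact at reported z = 0.0655 where the true height is 0.100, so the true tip z is reported + 34.5 mm; xy agrees. I lift, open and return to the dial with the corrected height.

Emit:
jog_arm:
  plan:
    - {"x":0,"y":0,"z":-0.1,"wx":0,"wy":0,"wz":0}
    - {"x":0,"y":0,"z":-0.25,"wx":0,"wy":0,"wz":0}
    - {"x":0,"y":0,"z":-0.35,"wx":0,"wy":0,"wz":0}
    - {"x":0,"y":0,"z":-0.35,"wx":0,"wy":0,"wz":0}
  hand: 1

```text
t: 9.0
eef_pos: [0.5437, -0.0622, 0.1397]
tool_rot: [0.0, 0.46, 0.888, 0.001]
contact_force: [0.6, 0.3, 0.5]
gripper_width: 0.563
```

```bash
python3 - <<'E'
from h import *
st(); goal([.535,-.1465,.135],2.257); goal([.535,-.1465,.0775],2.257)
E
```

```text
t 9.0 tcp [ 0.5437 -0.0622  0.1397] jaw yaw 0.615 tilt 0.0014 F [0.6 0.3 0.5] T [ 0.01 -0.03  0.02] w 0.563 q [ 0.5   0.4  -0.62  1.89  0.28  0.94  0.36]
shift/20cm [-0.319 -0.279  0.023] turn/180 [ 4.000e-04 -3.000e-04  4.775e-01]
shift/20cm [-0.319 -0.28   0.311] turn/180 [ 4.000e-04 -3.000e-04  4.775e-01]
```

Emit:
jog_arm:
  plan:
    - {"x":-0.1,"y":-0.09,"z":0,"wx":0,"wy":0,"wz":-0.04}
    - {"x":-0.2,"y":-0.18,"z":0,"wx":0,"wy":0,"wz":-0.08}
    - {"x":-0.319,"y":-0.279,"z":0,"wx":0,"wy":0,"wz":-0.12}
    - {"x":-0.319,"y":-0.279,"z":0.02,"wx":0,"wy":0,"wz":-0.5225}
    - {"x":-0.319,"y":-0.279,"z":0.02,"wx":0,"wy":0,"wz":-0.5225}
    - {"x":-0.319,"y":-0.279,"z":0.02,"wx":0,"wy":0,"wz":-0.5225}
    - {"x":-0.319,"y":-0.279,"z":0.02,"wx":0,"wy":0,"wz":-0.5225}
    - {"x":-0.319,"y":-0.279,"z":0.02,"wx":0,"wy":0,"wz":-0.5225}
    - {"x":-0.319,"y":-0.279,"z":0.02,"wx":0,"wy":0,"wz":-0.5225}
    - {"x":-0.319,"y":-0.279,"z":0.02,"wx":0,"wy":0,"wz":-0.5225}
    - {"x":-0.319,"y":-0.279,"z":0.02,"wx":0,"wy":0,"wz":-0.5225}
    - {"x":-0.319,"y":-0.279,"z":0.02,"wx":0,"wy":0,"wz":-0.5225}

```text
t: 10.0
eef_pos: [0.5347, -0.1465, 0.1348]
tool_rot: [0.0, -0.272, 0.962, 0.0]
contact_force: [-0.2, 0.1, -0.1]
gripper_width: 1.001
```

```bash
python3 - <<'E'
from h import *
st(); goal([.535,-.1465,.135],2.257); goal([.535,-.1465,.0775],2.257)
E
```

```text
t 10.0 tcp [ 0.5347 -0.1465  0.1348] jaw yaw 2.121 tilt 0.0011 F [-0.2  0.1 -0.1] T [0.03 0.   0.02] w 1.001 q [ 0.87  0.51 -0.92  1.86  0.48  1.01  1.86]
shift/20cm [-0.001 -0.001 -0.001] turn/180 [ 0.0001  0.0003 -0.0432]
shift/20cm [-0.001 -0.001  0.287] turn/180 [ 0.0001  0.0003 -0.0432]
```

Emit:
jog_arm:
  plan:
    - {"x":0,"y":0,"z":0.06,"wx":0,"wy":0,"wz":-0.043}
    - {"x":0,"y":0,"z":0.15,"wx":0,"wy":0,"wz":-0.043}
    - {"x":0,"y":0,"z":0.23,"wx":0,"wy":0,"wz":-0.043}
    - {"x":0,"y":0,"z":0.287,"wx":0,"wy":0,"wz":-0.043}
    - {"x":0,"y":0,"z":0.287,"wx":0,"wy":0,"wz":-0.043}
    - {"x":0,"y":0,"z":0.287,"wx":0,"wy":0,"wz":-0.043}

```text
t: 10.5
eef_pos: [0.5342, -0.1462, 0.0769]
tool_rot: [-0.0, -0.336, 0.942, 0.001]
contact_force: [-0.4, -0.0, 0.4]
gripper_width: 0.999
```

Emit:
jog_arm:
  plan:
    - {"x":0,"y":0,"z":0,"wx":0,"wy":0,"wz":0}
    - {"x":0,"y":0,"z":0,"wx":0,"wy":0,"wz":0}
    - {"x":0,"y":0,"z":0,"wx":0,"wy":0,"wz":0}
    - {"x":0,"y":0,"z":0,"wx":0,"wy":0,"wz":0}
    - {"x":0,"y":0,"z":0,"wx":0,"wy":0,"wz":0}
    - {"x":0,"y":0,"z":0,"wx":0,"wy":0,"wz":0}
    - {"x":0,"y":0,"z":0,"wx":0,"wy":0,"wz":0}
    - {"x":0,"y":0,"z":0,"wx":0,"wy":0,"wz":0}
  hand: -1
  grip_force: 25

```text
t: 11.17
eef_pos: [0.5361, -0.1479, 0.0775]
tool_rot: [0.001, -0.336, 0.942, -0.001]
contact_force: [3.4, -3.2, -0.8]
gripper_width: 0.136
```

```bash
python3 - <<'E'
from h import *
st(); goal([.535,-.1465,.0775],-.0906+np.pi/2)
E
```

```text
t 11.17 tcp [ 0.5361 -0.1479  0.0775] jaw yaw 2.255 tilt 0.0028 F [ 3.4 -3.2 -0.8] T [-0.71 -0.76  0.05] w 0.136 q [ 0.84  0.59 -0.9   1.9   0.58  0.92  1.91]
shift/20cm [-0.     0.009  0.   ] turn/180 [-0.0003  0.0009  0.2467]
```

Bar gripped (11.6 mm). I turn clockwise by 0.78 rad.

Emit:
jog_arm:
  plan:
    - {"x":0,"y":0,"z":0,"wx":0,"wy":0,"wz":0.03}
    - {"x":0,"y":0,"z":0,"wx":0,"wy":0,"wz":0.06}
    - {"x":0,"y":0,"z":0,"wx":0,"wy":0,"wz":0.09}
    - {"x":0,"y":0,"z":0,"wx":0,"wy":0,"wz":0.12}
    - {"x":0,"y":0,"z":0,"wx":0,"wy":0,"wz":0.15}
    - {"x":0,"y":0,"z":0,"wx":0,"wy":0,"wz":0.18}
    - {"x":0,"y":0,"z":0,"wx":0,"wy":0,"wz":0.21}
    - {"x":0,"y":0,"z":0,"wx":0,"wy":0,"wz":0.235}
    - {"x":0,"y":0,"z":0,"wx":0,"wy":0,"wz":0.247}
    - {"x":0,"y":0,"z":0,"wx":0,"wy":0,"wz":0.247}
    - {"x":0,"y":0,"z":0,"wx":0,"wy":0,"wz":0.247}

```text
t: 12.08
eef_pos: [0.5362, -0.1478, 0.0775]
tool_rot: [0.002, 0.045, 0.999, -0.0]
contact_force: [0.8, -1.1, -2.6]
gripper_width: 0.131
```

```bash
python3 - <<'E'
from h import *
st(); goal([.535,-.1465,.0775],-.0906+np.pi/2)
E
```

```text
t 12.08 tcp [ 0.5362 -0.1478  0.0775] jaw yaw 1.481 tilt 0.003 F [ 0.8 -1.1 -2.6] T [ 0.13 -0.16  0.02] w 0.131 q [ 0.72  0.53 -0.72  1.91  0.45  0.87  1.24]
shift/20cm [0.006 0.006 0.   ] turn/180 [0.     0.001  0.0002]
```

Pads lie flat on the bar at the photometer's yaw. I open, lift and move towards the filter, then check the dial numerically.

Emit:
jog_arm:
  plan:
    - {"x":0,"y":0,"z":0,"wx":0,"wy":0,"wz":0}
    - {"x":0,"y":0,"z":0,"wx":0,"wy":0,"wz":0}
    - {"x":0,"y":0,"z":0,"wx":0,"wy":0,"wz":0}
    - {"x":0,"y":0,"z":0,"wx":0,"wy":0,"wz":0}
    - {"x":0,"y":0,"z":-0.1,"wx":0,"wy":0,"wz":0}
    - {"x":0,"y":0,"z":-0.25,"wx":0,"wy":0,"wz":0}
    - {"x":0,"y":0,"z":-0.38,"wx":0,"wy":0,"wz":0}
    - {"x":0,"y":0,"z":-0.38,"wx":0,"wy":0,"wz":0}
  hand: 1

```text
t: 12.75
eef_pos: [0.5394, -0.1478, 0.1586]
tool_rot: [0.005, 0.045, 0.999, -0.001]
contact_force: [1.3, 0.7, 0.5]
gripper_width: 1.0
```

```bash
python3 - <<'E'
from h import *
st(); goal([.551,.0215,.155],.46); goal([.551,.0215,.0955],.46)
E
```

```text
t 12.75 tcp [ 0.5394 -0.1478  0.1586] jaw yaw 1.481 tilt 0.011 F [1.3 0.7 0.5] T [-0.01 -0.05  0.03] w 1.0 q [ 0.77  0.43 -0.78  1.84  0.36  1.    1.32]
shift/20cm [0.018 0.848 0.017] turn/180 [0.0015 0.0034 0.325 ]
shift/20cm [0.021 0.848 0.314] turn/180 [0.0015 0.0034 0.325 ]
```

Emit:
jog_arm:
  plan:
    - {"x":0,"y":0.17,"z":0,"wx":0,"wy":0,"wz":0.035}
    - {"x":0,"y":0.34,"z":0,"wx":0,"wy":0,"wz":0.07}
    - {"x":0.01,"y":0.51,"z":0,"wx":0,"wy":0,"wz":0.105}
    - {"x":0.018,"y":0.68,"z":0,"wx":0,"wy":0,"wz":0.14}
    - {"x":0.018,"y":0.848,"z":0.01,"wx":0.0015,"wy":0.0034,"wz":0.18}
    - {"x":0.018,"y":0.848,"z":0.017,"wx":0.0015,"wy":0.0034,"wz":0.325}
    - {"x":0.018,"y":0.848,"z":0.017,"wx":0.0015,"wy":0.0034,"wz":0.325}
    - {"x":0.018,"y":0.848,"z":0.017,"wx":0.0015,"wy":0.0034,"wz":0.325}
    - {"x":0.018,"y":0.848,"z":0.017,"wx":0.0015,"wy":0.0034,"wz":0.325}
    - {"x":0.018,"y":0.848,"z":0.017,"wx":0.0015,"wy":0.0034,"wz":0.325}

```text
t: 13.58
eef_pos: [0.5508, 0.0217, 0.1548]
tool_rot: [-0.0, 0.528, 0.849, -0.0]
contact_force: [-0.5, -0.2, -0.2]
gripper_width: 1.0
```

```bash
python3 - <<'E'
from h import *
st(); goal([.551,.0215,.0955],.46)
im=cams.read_camera('top')[:,:,::-1].copy(); cv2.imwrite('pics/top7.png',im)
D=[.5355,-.1475];a=-.0906
g=rect('top',im,D,a,.134,.05,4000); 
cv2.drawMarker(g,(200,200),(255,0,255),cv2.MARKER_CROSS,10,1)
cv2.imwrite('pics/s7.png',g)
E
```

```text
t 13.58 tcp [0.5508 0.0217 0.1548] jaw yaw 0.458 tilt 0.0005 F [-0.5 -0.2 -0.2] T [-0.03  0.07  0.02] w 1.0 q [ 0.33  0.38 -0.6   1.86  0.26  0.97  0.07]
shift/20cm [-0.001  0.001  0.296] turn/180 [-0.0002  0.     -0.0007]
```

View pics/s7.png

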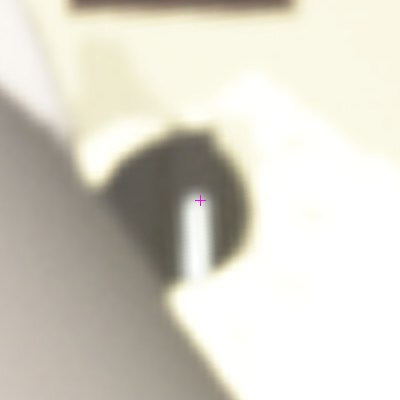

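The pointer runs straight down, from (197,200) to (198,278) in the photometer-aligned view, so the dial is at about 0 ± 0.03 rad. Now the filter.

Emit:
jog_arm:
  plan:
    - {"x":0,"y":0,"z":0.06,"wx":0,"wy":0,"wz":0}
    - {"x":0,"y":0,"z":0.15,"wx":0,"wy":0,"wz":0}
    - {"x":0,"y":0,"z":0.24,"wx":0,"wy":0,"wz":0}
    - {"x":0,"y":0,"z":0.296,"wx":0,"wy":0,"wz":0}
    - {"x":0,"y":0,"z":0.296,"wx":0,"wy":0,"wz":0}
    - {"x":0,"y":0,"z":0.296,"wx":0,"wy":0,"wz":0}

```text
t: 14.13
eef_pos: [0.5503, 0.0216, 0.0948]
tool_rot: [-0.001, 0.526, 0.851, -0.001]
contact_force: [0.0, -0.1, -0.2]
gripper_width: 0.998
```

Emit:
jog_arm:
  plan:
    - {"x":0,"y":0,"z":0,"wx":0,"wy":0,"wz":0}
    - {"x":0,"y":0,"z":0,"wx":0,"wy":0,"wz":0}
    - {"x":0,"y":0,"z":0,"wx":0,"wy":0,"wz":0}
    - {"x":0,"y":0,"z":0,"wx":0,"wy":0,"wz":0}
    - {"x":0,"y":0,"z":0,"wx":0,"wy":0,"wz":0}
    - {"x":0,"y":0,"z":0,"wx":0,"wy":0,"wz":0}
    - {"x":0,"y":0,"z":0,"wx":0,"wy":0,"wz":0}
    - {"x":0,"y":0,"z":0,"wx":0,"wy":0,"wz":0}
    - {"x":0,"y":0,"z":0,"wx":0,"wy":0,"wz":0}
  hand: -1
  grip_force: 50

```text
t: 14.88
eef_pos: [0.5507, 0.0217, 0.0954]
tool_rot: [-0.0, 0.526, 0.851, -0.0]
contact_force: [-1.2, -0.1, 5.7]
gripper_width: 0.153
```

```bash
python3 -c "
from h import *
st()"
```

```text
t 14.88 tcp [0.5507 0.0217 0.0954] jaw yaw 0.463 tilt 0.0011 F [-1.2 -0.1  5.7] T [0.01 0.07 0.03] w 0.153 q [ 0.3   0.46 -0.57  1.91  0.32  0.86  0.02]
```

Filter bar gripped (13 mm). I turn anticlockwise, watching the twist.

Emit:
jog_arm:
  plan:
    - {"x":0,"y":0,"z":0,"wx":0,"wy":0,"wz":-0.03}
    - {"x":0,"y":0,"z":0,"wx":0,"wy":0,"wz":-0.06}
    - {"x":0,"y":0,"z":0,"wx":0,"wy":0,"wz":-0.09}
    - {"x":0,"y":0,"z":0,"wx":0,"wy":0,"wz":-0.12}
    - {"x":0,"y":0,"z":0,"wx":0,"wy":0,"wz":-0.15}
    - {"x":0,"y":0,"z":0,"wx":0,"wy":0,"wz":-0.18}
    - {"x":0,"y":0,"z":0,"wx":0,"wy":0,"wz":-0.19}
    - {"x":0,"y":0,"z":0,"wx":0,"wy":0,"wz":-0.19}

```text
t: 15.55
eef_pos: [0.5509, 0.0215, 0.0954]
tool_rot: [-0.0, 0.252, 0.968, -0.0]
contact_force: [-0.0, -0.3, 2.5]
gripper_width: 0.154
```

```bash
python3 -c "
from h import *
st()"
```

```text
t 15.55 tcp [0.5509 0.0215 0.0954] jaw yaw 1.061 tilt 0.001 F [-0.  -0.3  2.5] T [-0.09 -0.1   0.07] w 0.154 q [ 0.4   0.49 -0.71  1.91  0.41  0.89  0.55]
```

Emit:
jog_arm:
  plan:
    - {"x":0,"y":0,"z":0,"wx":0,"wy":0,"wz":-0.015}
    - {"x":0,"y":0,"z":0,"wx":0,"wy":0,"wz":-0.03}
    - {"x":0,"y":0,"z":0,"wx":0,"wy":0,"wz":-0.04}
    - {"x":0,"y":0,"z":0,"wx":0,"wy":0,"wz":-0.04}

```text
t: 15.88
eef_pos: [0.551, 0.0214, 0.0954]
tool_rot: [-0.0, 0.191, 0.982, -0.0]
contact_force: [0.1, 0.5, 1.9]
gripper_width: 0.155
```

```bash
python3 -c "
from h import *
st()"
```

```text
t 15.88 tcp [0.551  0.0214 0.0954] jaw yaw 1.186 tilt 0.0009 F [0.1 0.5 1.9] T [-0.02 -0.05  0.05] w 0.155 q [ 0.42  0.5  -0.74  1.91  0.43  0.9   0.66]
```

Emit:
jog_arm:
  plan:
    - {"x":0,"y":0,"z":0,"wx":0,"wy":0,"wz":-0.015}
    - {"x":0,"y":0,"z":0,"wx":0,"wy":0,"wz":-0.03}
    - {"x":0,"y":0,"z":0,"wx":0,"wy":0,"wz":-0.03}

```text
t: 16.13
eef_pos: [0.551, 0.0214, 0.0954]
tool_rot: [-0.0, 0.145, 0.989, 0.0]
contact_force: [0.3, 0.1, 1.9]
gripper_width: 0.155
```

```bash
python3 -c "
from h import *
st()"
```

```text
t 16.13 tcp [0.551  0.0214 0.0954] jaw yaw 1.28 tilt 0.0009 F [0.3 0.1 1.9] T [-0.04 -0.04  0.08] w 0.155 q [ 0.44  0.51 -0.76  1.91  0.44  0.9   0.74]
```

Emit:
jog_arm:
  plan:
    - {"x":0,"y":0,"z":0,"wx":0,"wy":0,"wz":-0.015}
    - {"x":0,"y":0,"z":0,"wx":0,"wy":0,"wz":-0.03}
    - {"x":0,"y":0,"z":0,"wx":0,"wy":0,"wz":-0.03}

```text
t: 16.38
eef_pos: [0.551, 0.0215, 0.0954]
tool_rot: [-0.0, 0.098, 0.995, 0.0]
contact_force: [-0.4, 0.4, 2.8]
gripper_width: 0.156
```

```bash
python3 -c "
from h import *
st()"
```

```text
t 16.38 tcp [0.551  0.0215 0.0954] jaw yaw 1.374 tilt 0.001 F [-0.4  0.4  2.8] T [ 0.02 -0.03 -0.01] w 0.156 q [ 0.45  0.51 -0.78  1.9   0.45  0.91  0.82]
```

Emit:
jog_arm:
  plan:
    - {"x":0,"y":0,"z":0,"wx":0,"wy":0,"wz":-0.015}
    - {"x":0,"y":0,"z":0,"wx":0,"wy":0,"wz":-0.03}
    - {"x":0,"y":0,"z":0,"wx":0,"wy":0,"wz":-0.03}

```text
t: 16.63
eef_pos: [0.551, 0.0215, 0.0954]
tool_rot: [-0.0, 0.052, 0.999, 0.0]
contact_force: [-0.3, 0.6, 3.0]
gripper_width: 0.151
```

```bash
python3 -c "
from h import *
st()"
```

```text
t 16.63 tcp [0.551  0.0215 0.0954] jaw yaw 1.467 tilt 0.001 F [-0.3  0.6  3. ] T [-0.07 -0.04  0.08] w 0.151 q [ 0.47  0.52 -0.8   1.9   0.47  0.91  0.9 ]
```

Emit:
jog_arm:
  plan:
    - {"x":0,"y":0,"z":0,"wx":0,"wy":0,"wz":-0.015}
    - {"x":0,"y":0,"z":0,"wx":0,"wy":0,"wz":-0.03}
    - {"x":0,"y":0,"z":0,"wx":0,"wy":0,"wz":-0.03}

```text
t: 16.88
eef_pos: [0.551, 0.0216, 0.0954]
tool_rot: [-0.001, 0.006, 1.0, 0.0]
contact_force: [-0.1, -0.3, 2.8]
gripper_width: 0.153
```

```bash
python3 -c "
from h import *
st()"
```

```text
t 16.88 tcp [0.551  0.0216 0.0954] jaw yaw 1.559 tilt 0.0012 F [-0.1 -0.3  2.8] T [-0.02 -0.01  0.02] w 0.153 q [ 0.48  0.53 -0.82  1.9   0.48  0.92  0.99]
```

Emit:
jog_arm:
  plan:
    - {"x":0,"y":0,"z":0,"wx":0,"wy":0,"wz":-0.015}
    - {"x":0,"y":0,"z":0,"wx":0,"wy":0,"wz":-0.03}
    - {"x":0,"y":0,"z":0,"wx":0,"wy":0,"wz":-0.03}

```text
t: 17.13
eef_pos: [0.551, 0.0216, 0.0954]
tool_rot: [-0.001, -0.04, 0.999, 0.0]
contact_force: [-0.1, 0.0, 1.6]
gripper_width: 0.155
```

```bash
python3 -c "
from h import *
st()"
```

```text
t 17.13 tcp [0.551  0.0216 0.0954] jaw yaw 1.651 tilt 0.0013 F [-0.1  0.   1.6] T [-0.06  0.03  0.04] w 0.155 q [ 0.5   0.54 -0.84  1.9   0.5   0.93  1.07]
```

Emit:
jog_arm:
  plan:
    - {"x":0,"y":0,"z":0,"wx":0,"wy":0,"wz":-0.015}
    - {"x":0,"y":0,"z":0,"wx":0,"wy":0,"wz":-0.03}
    - {"x":0,"y":0,"z":0,"wx":0,"wy":0,"wz":-0.03}

```text
t: 17.38
eef_pos: [0.551, 0.0216, 0.0954]
tool_rot: [-0.001, -0.086, 0.996, 0.0]
contact_force: [1.0, 0.3, 3.4]
gripper_width: 0.155
```

```bash
python3 -c "
from h import *
st()"
```

```text
t 17.38 tcp [0.551  0.0216 0.0954] jaw yaw 1.743 tilt 0.0013 F [1.  0.3 3.4] T [-0.06 -0.03  0.07] w 0.155 q [ 0.51  0.54 -0.87  1.9   0.51  0.93  1.15]
```

Emit:
jog_arm:
  plan:
    - {"x":0,"y":0,"z":0,"wx":0,"wy":0,"wz":-0.015}
    - {"x":0,"y":0,"z":0,"wx":0,"wy":0,"wz":-0.03}
    - {"x":0,"y":0,"z":0,"wx":0,"wy":0,"wz":-0.03}

```text
t: 17.63
eef_pos: [0.551, 0.0216, 0.0954]
tool_rot: [-0.001, -0.132, 0.991, 0.0]
contact_force: [-0.2, 0.2, 2.3]
gripper_width: 0.15
```

```bash
python3 -c "
from h import *
st()"
```

```text
t 17.63 tcp [0.551  0.0216 0.0954] jaw yaw 1.835 tilt 0.0014 F [-0.2  0.2  2.3] T [-0.07  0.05  0.05] w 0.15 q [ 0.53  0.55 -0.89  1.9   0.53  0.94  1.23]
```

Emit:
jog_arm:
  plan:
    - {"x":0,"y":0,"z":0,"wx":0,"wy":0,"wz":-0.015}
    - {"x":0,"y":0,"z":0,"wx":0,"wy":0,"wz":-0.03}
    - {"x":0,"y":0,"z":0,"wx":0,"wy":0,"wz":-0.03}

```text
t: 17.88
eef_pos: [0.5511, 0.021, 0.0954]
tool_rot: [-0.001, -0.176, 0.984, 0.0]
contact_force: [-0.3, -1.4, 3.6]
gripper_width: 0.153
```

```bash
python3 - <<'E'
from h import *
st();im=cams.read_camera('scene')[:,:,::-1]; cv2.imwrite('pics/scene8.png',im)
E
```

```text
t 17.88 tcp [0.5511 0.021  0.0954] jaw yaw 1.924 tilt 0.0017 F [-0.3 -1.4  3.6] T [-0.37 -0.08 -1.04] w 0.153 q [ 0.54  0.56 -0.91  1.9   0.54  0.95  1.3 ]
```

Twist jumps to -1.04 N m after 1.46 rad of turn, so that is the stop. I ease off.

Emit:
jog_arm:
  plan:
    - {"x":0,"y":0,"z":0,"wx":0,"wy":0,"wz":0.012}
    - {"x":0,"y":0,"z":0,"wx":0,"wy":0,"wz":0.012}
    - {"x":0,"y":0,"z":0,"wx":0,"wy":0,"wz":0.012}

```text
t: 18.18
eef_pos: [0.5511, 0.021, 0.0954]
tool_rot: [-0.001, -0.156, 0.988, 0.0]
contact_force: [1.2, -0.6, 2.3]
gripper_width: 0.155
```

```bash
python3 -c "
from h import *
st()"
```

```text
t 18.18 tcp [0.5511 0.021  0.0954] jaw yaw 1.884 tilt 0.0013 F [ 1.2 -0.6  2.3] T [-0.21 -0.09 -0.23] w 0.155 q [ 0.54  0.56 -0.9   1.9   0.53  0.95  1.27]
```

Emit:
jog_arm:
  plan:
    - {"x":0,"y":0,"z":-0.005,"wx":0,"wy":0,"wz":0}
    - {"x":0,"y":0,"z":-0.01,"wx":0,"wy":0,"wz":0}
    - {"x":0,"y":0,"z":-0.015,"wx":0,"wy":0,"wz":0}
    - {"x":0,"y":0,"z":-0.015,"wx":0,"wy":0,"wz":0}

```text
t: 18.52
eef_pos: [0.5505, 0.0208, 0.0978]
tool_rot: [-0.001, -0.156, 0.988, 0.0]
contact_force: [2.6, -0.1, -8.3]
gripper_width: 0.152
```

```bash
python3 -c "
from h import *
st()"
```

```text
t 18.52 tcp [0.5505 0.0208 0.0978] jaw yaw 1.884 tilt 0.0027 F [ 2.6 -0.1 -8.3] T [ 0.05 -0.46 -0.22] w 0.152 q [ 0.54  0.55 -0.9   1.9   0.53  0.95  1.27]
```

Force is -8 N after 2.4 mm, and some twist (-0.23) remains. I take the rest of the twist off and check the force again before lifting more.

Emit:
jog_arm:
  plan:
    - {"x":0,"y":0,"z":0.005,"wx":0,"wy":0,"wz":0.008}
    - {"x":0,"y":0,"z":0.005,"wx":0,"wy":0,"wz":0.008}
    - {"x":0,"y":0,"z":0.005,"wx":0,"wy":0,"wz":0.008}

```text
t: 18.77
eef_pos: [0.5502, 0.0209, 0.0969]
tool_rot: [-0.001, -0.144, 0.99, 0.0]
contact_force: [-0.4, -0.5, -1.9]
gripper_width: 0.16
```

```bash
python3 -c "
from h import *
st()"
```

```text
t 18.77 tcp [0.5502 0.0209 0.0969] jaw yaw 1.859 tilt 0.003 F [-0.4 -0.5 -1.9] T [-0.03 -0.03 -0.  ] w 0.16 q [ 0.53  0.55 -0.89  1.9   0.53  0.95  1.25]
```

Emit:
jog_arm:
  plan:
    - {"x":0,"y":0,"z":-0.005,"wx":0,"wy":0,"wz":0}
    - {"x":0,"y":0,"z":-0.01,"wx":0,"wy":0,"wz":0}
    - {"x":0,"y":0,"z":-0.01,"wx":0,"wy":0,"wz":0}

```text
t: 19.02
eef_pos: [0.5504, 0.021, 0.0992]
tool_rot: [-0.001, -0.144, 0.99, 0.0]
contact_force: [0.1, -0.6, -1.9]
gripper_width: 0.153
```

```bash
python3 -c "
from h import *
st()"
```

```text
t 19.02 tcp [0.5504 0.021  0.0992] jaw yaw 1.859 tilt 0.0026 F [ 0.1 -0.6 -1.9] T [-0.05 -0.01 -0.04] w 0.153 q [ 0.54  0.55 -0.9   1.9   0.52  0.95  1.25]
```

3.8 mm up and only the filter's weight shows (-1.9 N), so it is free. I lift on.

Emit:
jog_arm:
  plan:
    - {"x":0,"y":0,"z":-0.01,"wx":0,"wy":0,"wz":0}
    - {"x":0,"y":0,"z":-0.02,"wx":0,"wy":0,"wz":0}
    - {"x":0,"y":0,"z":-0.02,"wx":0,"wy":0,"wz":0}

```text
t: 19.27
eef_pos: [0.5507, 0.0211, 0.1038]
tool_rot: [-0.001, -0.144, 0.99, 0.0]
contact_force: [-0.0, -0.1, -0.8]
gripper_width: 0.153
```

Emit:
jog_arm:
  plan:
    - {"x":0,"y":0,"z":-0.02,"wx":0,"wy":0,"wz":0}
    - {"x":0,"y":0,"z":-0.05,"wx":0,"wy":0,"wz":0}
    - {"x":0,"y":0,"z":-0.1,"wx":0,"wy":0,"wz":0}
    - {"x":0,"y":0,"z":-0.15,"wx":0,"wy":0,"wz":0}
    - {"x":0,"y":0,"z":-0.2,"wx":0,"wy":0,"wz":0}
    - {"x":0,"y":0,"z":-0.25,"wx":0,"wy":0,"wz":0}
    - {"x":0,"y":0,"z":-0.3,"wx":0,"wy":0,"wz":0}
    - {"x":0,"y":0,"z":-0.3,"wx":0,"wy":0,"wz":0}

```text
t: 19.93
eef_pos: [0.5523, 0.0215, 0.1664]
tool_rot: [0.001, -0.144, 0.99, -0.0]
contact_force: [0.6, 0.8, -0.9]
gripper_width: 0.154
```

```bash
python3 - <<'E'
from h import *
st()
for c in('scene','top'):
    im=cams.read_camera(c)[:,:,::-1]; cv2.imwrite(f'pics/{c}9.png',im)
t=np.load('pose.npy');print(t)
p=[t[3],t[4],.165]
o,r=state();m=r.as_matrix();goal(p,np.arctan2(m[1,1],m[0,1]))
E
```

```text
t 19.93 tcp [0.5523 0.0215 0.1664] jaw yaw 1.859 tilt 0.0019 F [ 0.6  0.8 -0.9] T [ 0.03 -0.   -0.05] w 0.154 q [ 0.59  0.47 -0.95  1.84  0.44  1.06  1.32]
[ 0.57210911 -0.06448614 -0.09058503  0.55414171  0.19556995 -0.23757545]
shift/20cm [-0.263  0.832 -0.004] turn/180 [ 0.     -0.0003  0.    ]
```

Emit:
jog_arm:
  plan:
    - {"x":-0.02,"y":0.06,"z":0,"wx":0,"wy":0,"wz":0}
    - {"x":-0.06,"y":0.18,"z":0,"wx":0,"wy":0,"wz":0}
    - {"x":-0.1,"y":0.31,"z":0,"wx":0,"wy":0,"wz":0}
    - {"x":-0.14,"y":0.44,"z":0,"wx":0,"wy":0,"wz":0}
    - {"x":-0.18,"y":0.57,"z":0,"wx":0,"wy":0,"wz":0}
    - {"x":-0.22,"y":0.7,"z":0,"wx":0,"wy":0,"wz":0}
    - {"x":-0.25,"y":0.81,"z":0,"wx":0,"wy":0,"wz":0}
    - {"x":-0.265,"y":0.87,"z":0,"wx":0,"wy":0,"wz":0}
    - {"x":-0.265,"y":0.87,"z":0,"wx":0,"wy":0,"wz":0}
    - {"x":-0.265,"y":0.87,"z":0,"wx":0,"wy":0,"wz":0}

```text
t: 20.87
eef_pos: [0.5518, 0.2033, 0.1637]
tool_rot: [-0.001, -0.145, 0.989, -0.0]
contact_force: [-0.1, 0.1, -2.0]
gripper_width: 0.157
```

```bash
python3 - <<'E'
from h import *
st();goal([.556,.203,.01],state()[1].as_euler('xyz')[2]*0+1.859)
a=cams.read_camera('scene')[:,:,::-1][100:260,200:360];b=cams.read_camera('top')[:,:,::-1][120:280,130:290]
cv2.imwrite('pics/s9.png',np.hstack([cv2.resize(i,(400,400),interpolation=cv2.INTER_CUBIC) for i in(a,b)]))
E
```

```text
t 20.87 tcp [0.5518 0.2033 0.1637] jaw yaw 1.861 tilt 0.002 F [-0.1  0.1 -2. ] T [-0.04 -0.03  0.03] w 0.157 q [ 0.23  0.54 -0.94  1.75  0.48  1.1   1.  ]
shift/20cm [-0.021 -0.007  0.769] turn/180 [-0.0001 -0.0006  0.0006]
```

View pics/s9.png

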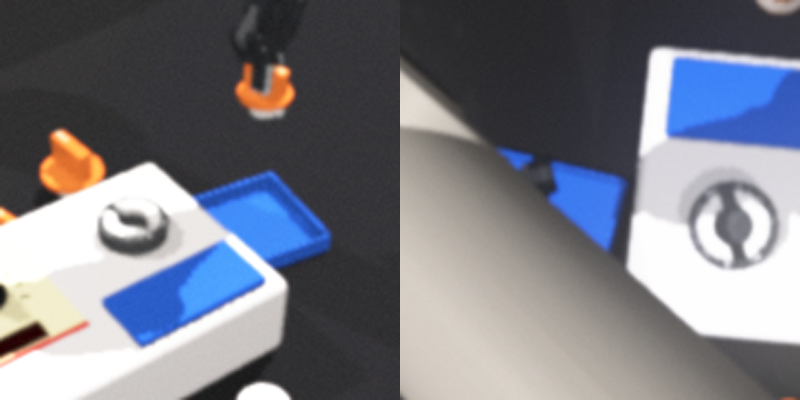

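The filter hangs upright in the gripper at (265,90), with the empty port at (130,222) and the tray below at about (265,225). I lower it.

Emit:
jog_arm:
  plan:
    - {"x":-0.02,"y":-0.005,"z":0.05,"wx":0,"wy":0,"wz":0}
    - {"x":-0.02,"y":-0.005,"z":0.13,"wx":0,"wy":0,"wz":0}
    - {"x":-0.02,"y":-0.005,"z":0.22,"wx":0,"wy":0,"wz":0}
    - {"x":-0.02,"y":-0.005,"z":0.31,"wx":0,"wy":0,"wz":0}
    - {"x":-0.02,"y":-0.005,"z":0.4,"wx":0,"wy":0,"wz":0}
    - {"x":-0.02,"y":-0.005,"z":0.49,"wx":0,"wy":0,"wz":0}
    - {"x":-0.02,"y":-0.005,"z":0.58,"wx":0,"wy":0,"wz":0}
    - {"x":-0.02,"y":-0.005,"z":0.65,"wx":0,"wy":0,"wz":0}
    - {"x":-0.02,"y":-0.005,"z":0.71,"wx":0,"wy":0,"wz":0}
    - {"x":-0.02,"y":-0.005,"z":0.75,"wx":0,"wy":0,"wz":0}
    - {"x":-0.02,"y":-0.005,"z":0.77,"wx":0,"wy":0,"wz":0}
    - {"x":-0.02,"y":-0.005,"z":0.77,"wx":0,"wy":0,"wz":0}

```text
t: 21.97
eef_pos: [0.5562, 0.2007, 0.0089]
tool_rot: [-0.001, -0.143, 0.99, -0.001]
contact_force: [-0.8, 0.5, -2.0]
gripper_width: 0.152
```

Emit:
jog_arm:
  plan:
    - {"x":0,"y":0,"z":0.01,"wx":0,"wy":0,"wz":0}
    - {"x":0,"y":0,"z":0.02,"wx":0,"wy":0,"wz":0}
    - {"x":0,"y":0,"z":0.025,"wx":0,"wy":0,"wz":0}
    - {"x":0,"y":0,"z":0.025,"wx":0,"wy":0,"wz":0}

```text
t: 22.3
eef_pos: [0.5564, 0.2008, 0.0042]
tool_rot: [-0.001, -0.143, 0.99, -0.001]
contact_force: [-0.4, -0.4, -1.5]
gripper_width: 0.156
```

```bash
python3 -c "
from h import *
st()"
```

```text
t 22.3 tcp [0.5564 0.2008 0.0042] jaw yaw 1.857 tilt 0.0027 F [-0.4 -0.4 -1.5] T [ 0.02 -0.02  0.01] w 0.156 q [ 0.13  0.73 -0.79  1.85  0.68  0.86  0.85]
```

Emit:
jog_arm:
  plan:
    - {"x":0,"y":0,"z":0.01,"wx":0,"wy":0,"wz":0}
    - {"x":0,"y":0,"z":0.02,"wx":0,"wy":0,"wz":0}
    - {"x":0,"y":0,"z":0.02,"wx":0,"wy":0,"wz":0}

```text
t: 22.55
eef_pos: [0.5562, 0.2006, -0.0001]
tool_rot: [-0.001, -0.143, 0.99, -0.001]
contact_force: [-0.7, 0.1, -1.3]
gripper_width: 0.151
```

Emit:
jog_arm:
  plan:
    - {"x":0,"y":0,"z":0.01,"wx":0,"wy":0,"wz":0}
    - {"x":0,"y":0,"z":0.01,"wx":0,"wy":0,"wz":0}

```text
t: 22.72
eef_pos: [0.5565, 0.2008, -0.0016]
tool_rot: [-0.001, -0.143, 0.99, -0.001]
contact_force: [-2.0, -1.0, 3.3]
gripper_width: 0.155
```

Contact (+3.3 N) exactly at the predicted height. I release and rise.

Emit:
jog_arm:
  plan:
    - {"x":0,"y":0,"z":0,"wx":0,"wy":0,"wz":0}
    - {"x":0,"y":0,"z":0,"wx":0,"wy":0,"wz":0}
    - {"x":0,"y":0,"z":0,"wx":0,"wy":0,"wz":0}
    - {"x":0,"y":0,"z":0,"wx":0,"wy":0,"wz":0}
    - {"x":0,"y":0,"z":0,"wx":0,"wy":0,"wz":0}
    - {"x":0,"y":0,"z":-0.05,"wx":0,"wy":0,"wz":0}
    - {"x":0,"y":0,"z":-0.15,"wx":0,"wy":0,"wz":0}
    - {"x":0,"y":0,"z":-0.3,"wx":0,"wy":0,"wz":0}
    - {"x":0,"y":0,"z":-0.5,"wx":0,"wy":0,"wz":0}
    - {"x":0,"y":0,"z":-0.7,"wx":0,"wy":0,"wz":0}
    - {"x":0,"y":0,"z":-0.85,"wx":0,"wy":0,"wz":0}
    - {"x":0,"y":0,"z":-0.85,"wx":0,"wy":0,"wz":0}
  hand: 0

```text
t: 23.72
eef_pos: [0.5599, 0.2041, 0.176]
tool_rot: [0.004, -0.143, 0.99, 0.0]
contact_force: [1.1, 1.1, -0.1]
gripper_width: 0.499
```

```bash
python3 - <<'E'
from h import *
st();a=cams.read_camera('scene')[:,:,::-1];print([(np.round(d['location'],1).tolist(),round(d['confidence'],2)) for d in finder.place_of('scene','filter')])
print('expect filter',P('scene',[.556,.201,.004]),'tray ctr',P('scene',[.5541,.1956,.004]))
cv2.imwrite('pics/s10.png',cv2.resize(a[130:250,170:350],None,fx=4.2,fy=4.2,interpolation=cv2.INTER_CUBIC))
E
```

```text
t 23.72 tcp [0.5599 0.2041 0.176 ] jaw yaw 1.858 tilt 0.0085 F [ 1.1  1.1 -0.1] T [0.07 0.02 0.04] w 0.499 q [ 0.24  0.53 -0.94  1.73  0.48  1.12  1.  ]
[([299.8, 193.0], 0.66), ([203.5, 195.0], 0.59), ([226.8, 172.6], 0.58), ([233.4, 322.3], 0.52)]
expect filter [[301.52152049 190.67781633]] tray ctr [[299.74648328 191.14702339]]
```

View pics/s10.png

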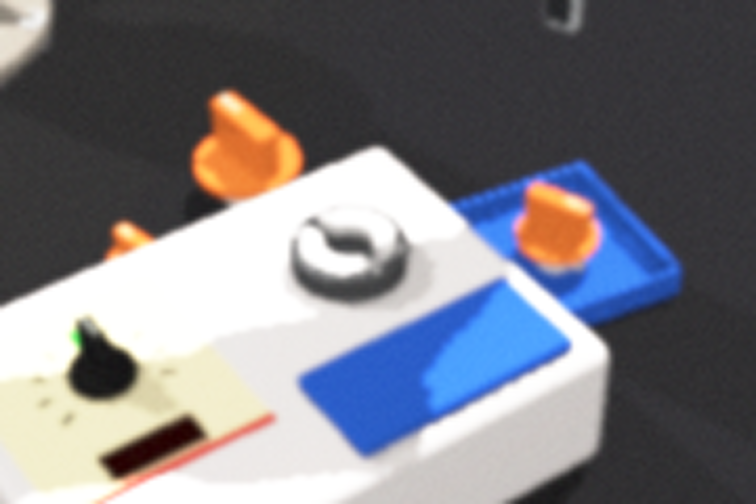

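The filter stands upright near the tray's middle at (557,230). The port is empty and the pointer lines up with the green mark at (80,335). The gripper is well clear, so I hand in.

```bash
python3 -c "
from h import *
print(bot.hand_in());st()"
```

```text
the job is handed in; nothing more can be done
None
the job is handed in; nothing more can be done
```

The job is done and handed in at about 24 s of the 58 s allowed; the hand-in itself reports no verdict.

- **Dial:** I turned it about 0.78 rad clockwise onto the green mark. A photometer-aligned view then put it at 0 ± 0.03 rad, and the last picture still showed it on the mark.
- **Filter:** I turned it anticlockwise 1.46 rad until the twist jumped to about 1 N·m at the stop, then eased off. The first pull gave about 8 N at 2.4 mm because some twist was left. I took that off, and it then came up with only its own weight showing.
- **Placing:** I set it down with about 3 N of contact. The last picture shows it standing upright near the tray's middle, with the network's position within about 2.5 pixels of where I expected it.

**Failed or disagreeing checks:**
- The first grasp on the dial closed on nothing.
- The tool height reading was off: touching the photometer's top gave a true fingertip height 34.5 mm above the reported one. I corrected every later height for that, and the floor contact in the tray matched the prediction.
- I could not measure how far the retaining ring moved. The 8 N pull suggests it stayed well under its 5 mm limit.
- I looked at the rack, jar and beaker only in the first pictures, not again at the end. I felt no contact with any of them.

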